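# Nudge a tube block onto the locating pins of a dry bath

## Task

The green tube block has been left half on the front ledge of the dry bath, off its two locating pins. Nudge it sideways with the fingertips, using the blue fence as a guide if you like, until both of its holes drop over the two pins and it lies flat on the bed, then leave it alone. Only push it, never lift it or tip it up, and do not disturb the other things on the bench.

Things in the scene. Friction and masses are not known exactly. Their poses are not given: they have to be found in the camera images.
- dry_bath: White low instrument fixed to the worktop, housing x = -141 to +76 mm, y = -102 to +102; origin on the worktop below the middle between the two pins; x points from its front panel (robot side) to its back, y to its left, z up. Top, y = -100 to +100: bare aluminium bed 36 mm above the worktop, x = -58 to +74; dark front ledge 42 mm above the worktop, x = -139 to -58. Open at right and back.
- bed_centre (a point): point on the bed's surface (36 mm above the worktop) midway between the pins; where the tube block's origin lies when it is seated. Axes as the dry bath's.
- pin_left (a point): centre of the flat tip of the left brass pin: 10 mm diameter with a chamfered tip, 6 mm high (tip level with the ledge), at x = 0, y = +61 mm of the dry bath
- pin_right (a point): the same for the right pin, at x = 0, y = -61 mm
- fence (a point): upper edge, middle of the right-looking (-y) face of the fixed blue fence. The face lies at y = +75.5 mm of the dry bath, runs along its x from -120 to +60 mm and rises to 54 mm above the worktop. A block lying square against it has its holes in line with the pins (in y) to within 1 mm and need only be slid along it.
- tube_block: Loose green anodised block, 0.5 kg: flange 110 mm (x) by 150 (y), 12 thick, with a body 90 by 100, 20 high, on it (twelve blind tube bores in its top). Origin at the centre of its underside; axes run with the dry bath's when seated. Starts flat on ledge and pin tips, underside 42 mm above the worktop, 20-42 mm too far to the front (-x), 5-15 mm to the right (-y), up to 0.08 rad askew.
- hole_left (a point): centre of the left hole at the block's underside: 15 mm diameter, through the flange, at y = +61 mm of the block. With both holes over the pins the block drops 6 mm onto the bed; its flange top is then 6 mm above the ledge, with a 3 mm gap to the ledge. It slides against 3 to 10 N of friction.
- hole_right (a point): the same for the right hole, at y = -61 mm
- vial: small clear vial with an orange cap, upright, 26 mm across, 62 tall; origin under its centre. A bystander that must be left alone.
- bottle_small: small brown bottle with a white cap, upright, 60 mm across, 118 tall; origin under its centre. A bystander that must be left alone.
- cup: translucent plastic beaker, upright, 77 mm across, 92 tall; origin under its centre. A bystander that must be left alone.
- red_marker: white pen with a red cap, lying, 135 mm long, 17 thick; origin under its middle. A bystander that must be left alone.
- bench_timer: white kitchen-style timer lying flat, 60x68x17 mm; origin under its centre. A bystander that must be left alone.

How it is judged:
By the outcome, as a careful person would: the job done as asked, in the order asked, and still so for the second after the job is handed in, with the robot touching nothing.
It also fails if it takes over 45 s, if anything falls off the work surface, if the arm or the gripper's body presses on something with over 40 N, if the wrist force passes 120 N, or if a joint passes its speed limit or range.

## Robot

A 6-joint arm with a two-finger parallel gripper is mounted at the origin on a cart in front of the work surface, level with it; the furniture and walls round the work are solid. World frame = base frame: x ahead of the robot, y to its left, z up, the work surface at z = 0. Lengths are in m, angles in rad, forces in N, time in s.
With the tool pointing down it reaches from about 0.275 to 0.975 m from the base axis. Payload 8.4 kg.
Tool frame: the origin (TCP) lies midway between the tips of the shut fingers; the grasp point (between the pads) lies 19 mm behind it; z points along the fingers, y is the line along which they close (so a half turn about z gives the same grasp; the last joint's range is limited). The gripper opens to 92 mm and grips with 3 to 60 N. Pads are 20 mm wide; open, the fingers measure 128 mm over their backs; the gripper's body (75 mm by 189 mm) begins 69 mm behind the grasp point.
Start: joints at [-1.29, 0.353, 1.633, -0, 1.155, -0.002], TCP at [0.174, -0.6, 0.215] pointing down, gripper open.
Joint ranges: [-2.63, 2.63], [-0.92, 2.1], [0.06, 2.66], [-1.3, 4.44], [0, 2.69], [-3.02, 3.02]. Speed limits (rad/s): [2.22, 2.22, 2.79, 3.14, 3.14, 3.14].

## Interface

Orientations are given as a rotation vector (axis times angle).
In Python, from bench import r gives the robot as it stands.
- The arm moves only by the shell command python3 -m pendant 'ROWS' [FORCE]. ROWS is JSON, a list that holds one entry, the list of rows, each a list of 7 numbers: the closure in counts, from 0 (fully open) to 255 (shut), then the shift along the tool's x, y, z each as a share of 500 mm, from -1 to 1, then the turn, a rotation vector about the tool's x, y, z each as a share of 2 pi rad, from -1 to 1. A call has 1 to 8 rows; each row is the pose to reach, as a shift and turn from the pose commanded when the call began, along the tool's axes at that moment, turning the shorter way round; what a row does not reach only later rows make up. A row lasts 1/8 s, in which the tool goes at most 62.5 mm and 10.7 degrees, less where a joint would pass 70% of its speed; a pose out of reach is approached as far as the arm can. A call with a number of a shift or a turn outside -1 to 1 is refused whole. A call with a gripper value outside its range is refused whole. The fingers move at their own pace and stop on an object; FORCE is the grip in N (left out, the last holds). Time passes only in rows, so rows that repeat a pose let the fingers close. It gives the time, the measured TCP pose, the force, the opening and the grip force at its end, in the units of the state.
- r.sense(): the state, without advancing time (a new reading comes with each control period).
- r.read_camera(name): name is "side" or "top"; returns a dict with "image" (420x560x3 uint8, red, green, blue), "z_map" (420x560 float32, m along the optical axis (not along the pixel's ray), 0 where there is no reading), "fx", "fy", "cx", "cy" (pixels), "T" (4x4, takes a point from camera to world coordinates). Camera axes: x right, y down, z forward; pixel columns grow to the right and rows downward; lengths in m; the calibration is good to about 2 mm. A picture is of the moment at which its call begins.
- r.close_job(): hands the job in; it is judged then, once.
Trained networks look in a picture, given as the dict that the camera call returned (one of the last four; its "shot" number tells which), for a name from the list of things; names that differ only in an ending like _2 or _b are one class to them, and where a whole thing is asked for, a point or a joint stands for the part that bears it (a point fixed in the world has none). Each returns a list of dicts, best first, with "conf" (0 to 1); they miss things now and then, are a little off and sometimes report something else, mostly with a low value. They report only what shows in the picture. A call takes as long as a camera call.
- r.search_frame(picture, name): "location" ([x, y, z] in m, in world coordinates, good to about 4 mm: the middle of the surface that is visible of it).
- r.mark_of(picture, name): "location" ([x, y, z] in m, in world coordinates, good to about 4 mm: a listed point, or the origin of a listed thing).
The state is a dict: "clock": time; "qpos": joint angles; "qd": joint speeds; "joint_torque": joint torques, N m; "tool_pos": TCP position; "orientation": TCP orientation; "wrist_force": force on the tool from outside, world axes, zero at the start; "wrist_torque": the same for the moment, N m; "opening": opening from 0.0 (shut) to 1.0 (fully open); "gripper_force": force on a finger pad.
Only numpy, scipy, OpenCV 4.12 (cv2) and the standard library are available. Lean on these libraries where they do the work, as an engineer would, in place of code of your own. Each camera call takes 0.05 s, during which the arm holds its last target. There are 200 camera calls.

## Working session

There is one attempt and no reset: what is moved stays moved. The work goes in short steps, Python scripts to look and compute and a shell command to move; the robot and the scene stay as the last step left them, time stands still between calls to the robot, and variables do not carry over. Pictures are saved under pics/ and viewed, at most 10 in all, crops included, and the job is handed in when it is done.

```bash
mkdir -p pics; python3 - <<'E'
from bench import r
import cv2,numpy as np
s=r.sense();print(s['clock'],s['tool_pos'],s['orientation'],s['opening'])
for c in ['top','side']:
    p=r.read_camera(c);cv2.imwrite(f'pics/{c}1.png',p['image'][:,:,::-1])
    np.savez(f'{c}1.npz',**{k:p[k] for k in['image','z_map','fx','fy','cx','cy','T']})
    print(c,np.round(p['T'],3).tolist())
    for n in ['bed_centre','pin_left','pin_right','fence','tube_block','hole_left','hole_right','dry_bath','vial','bottle_small','cup','red_marker','bench_timer']:
        print(n,[(round(d['conf'],2),np.round(d['location'],4).tolist()) for d in r.mark_of(p,n)[:2]])
E
```

```text
0.0 [ 0.17428421 -0.59972391  0.21389431] [-3.10896509e+00 -4.42556492e-01  2.70250914e-04] 0.9997892961081678
top [[0.011, -0.989, 0.145, 0.387], [-1.0, -0.011, 0.003, -0.116], [-0.002, -0.145, -0.989, 1.045], [0.0, 0.0, 0.0, 1.0]]
bed_centre []
pin_left [(0.6, [0.5895, -0.1017, 0.0419]), (0.54, [0.5389, -0.2308, 0.0395])]
pin_right [(0.85, [0.5647, -0.2231, 0.0437])]
fence [(0.86, [0.5644, -0.0813, 0.0508])]
tube_block [(0.97, [0.5529, -0.1659, 0.043]), (0.3, [0.618, -0.0347, 0.0025])]
hole_left [(0.94, [0.5721, -0.1105, 0.0402])]
hole_right [(0.57, [0.5406, -0.2276, 0.0438]), (0.28, [0.53, -0.3406, -0.0012])]
dry_bath [(0.44, [0.5672, -0.2248, 0.0429]), (0.33, [0.5919, -0.0981, 0.0402])]
vial [(0.66, [0.6166, -0.0361, 0.0056])]
bottle_small [(0.94, [0.5029, -0.4365, -0.0006]), (0.48, [0.532, -0.3388, -0.0034])]
cup [(0.88, [0.3771, -0.4122, 0.0005])]
red_marker [(0.85, [0.5267, -0.3408, -0.0066]), (0.25, [0.553, -0.1685, 0.0399])]
bench_timer [(0.82, [0.537, 0.0081, -0.0038])]
side [[-0.828, -0.321, 0.459, 0.041], [-0.56, 0.47, -0.682, 0.658], [0.004, -0.822, -0.569, 0.72], [0.0, 0.0, 0.0, 1.0]]
bed_centre []
pin_left [(0.69, [0.589, -0.103, 0.044])]
pin_right []
fence [(0.55, [0.5669, -0.0846, 0.0563])]
tube_block [(0.71, [0.552, -0.1684, 0.0426])]
hole_left [(0.64, [0.5728, -0.1068, 0.0411])]
hole_right [(0.78, [0.5396, -0.2223, 0.0428])]
dry_bath [(0.66, [0.5794, -0.1642, -0.0])]
vial [(0.91, [0.6142, -0.0333, -0.0001])]
bottle_small [(0.61, [0.5046, -0.4354, 0.0011])]
cup [(0.63, [0.3759, -0.4174, 0.0025])]
red_marker [(0.7, [0.5292, -0.3413, 0.0])]
bench_timer [(0.55, [0.539, 0.0145, -0.0012])]
```

View pics/top1.png

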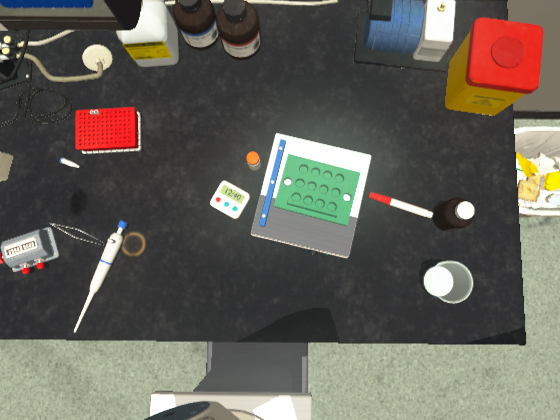

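View pics/side1.png

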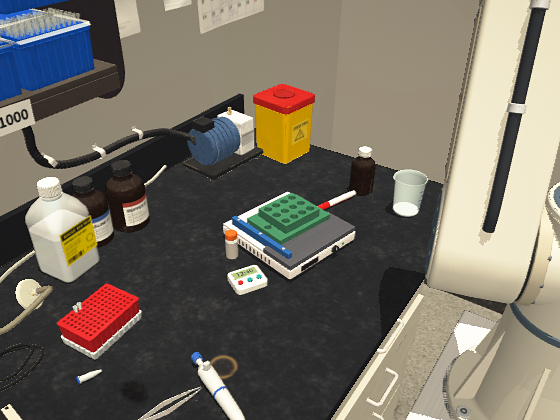

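The top view shows the dry bath turned clockwise at about (312,195), with the fence at about (272,185), the block at about (320,190) and the marker end at about (370,196). Next I'll get accurate yaw and position from colour segmentation.

```bash
cat > h.py <<'E'
import numpy as np,cv2
def world(p):
    z=p['z_map'];v,u=np.mgrid[:z.shape[0],:z.shape[1]]
    P=np.stack([(u-p['cx'])/p['fx']*z,(v-p['cy'])/p['fy']*z,z],-1)
    T=np.array(p['T']);W=P@T[:3,:3].T+T[:3,3];W[z==0]=np.nan;return W
def rect(W,m):
    m=cv2.morphologyEx(m.astype(np.uint8),cv2.MORPH_OPEN,np.ones((2,2)))
    n,l,s,c=cv2.connectedComponentsWithStats(m);k=1+np.argmax(s[1:,4])
    pts=W[l==k][:,:2]
    (c,sz,a)=cv2.minAreaRect((pts*1000).astype(np.float32))
    while a>45:a-=90;sz=sz[::-1]
    while a<-45:a+=90;sz=sz[::-1]
    return np.round(c,1),np.round(sz,1),round(float(np.radians(a)),4),len(pts)
def measure(p):
    W=world(p);im=p['image'].astype(int);R,G,B=im[...,0],im[...,1],im[...,2]
    hsv=cv2.cvtColor(p['image'],cv2.COLOR_RGB2HSV);H,S=hsv[...,0],hsv[...,1]
    roi=(abs(W[...,0]-.57)<.2)&(abs(W[...,1]+.17)<.17)
    g=roi&(H>55)&(H<90)&(S>70);b=roi&(H>100)&(H<125)&(S>120)
    z=W[...,2]
    print('green z pct',np.round(np.nanpercentile(z[g],[2,10,20,50,80,95]),4))
    print('body top',rect(W,g&(z>np.nanpercentile(z[g],90)-.008)))
    print('green all',rect(W,g))
    zf=np.nanpercentile(z[b],90);print('fence top z',zf,rect(W,b&(z>zf-.006)))
    print('housing',rect(W,roi&(z>.028)))
E
python3 - <<'E'
import numpy as np
from h import *
for c in['top','side']:
    print(c);measure(dict(np.load(c+'1.npz')))
E
```

```text
top
green z pct [0.0513 0.0531 0.0542 0.0583 0.0744 0.0763]
body top (array([ 553.3, -170.1]), array([ 92.9, 100.2]), -0.2572, 1714)
green all (array([nan, nan]), array([0., 0.]), 0.0, 3970)
fence top z 0.056485701479986807 (array([532.7, -72. ]), array([64.7,  9.8]), -0.2185, 166)
housing (array([ 547. , -161.3]), array([218.6, 206.9]), -0.2153, 10438)
side
green z pct [0.0433 0.0494 0.0528 0.0644 0.0732 0.0748]
body top (array([ 543.1, -173.9]), array([ 84.8, 123.3]), -0.3463, 1087)
green all (array([ 551.3, -163.9]), array([109.4, 158.1]), -0.2788, 2368)
fence top z 0.054302017129215154 (array([564.5, -76.3]), array([176.9,  21.6]), -0.1621, 345)
housing (array([ 527.2, -149.5]), array([301.7,  86.7]), 0.7155, 5837)
```

```bash
cat >> h.py <<'E'
from scipy.spatial.transform import Rotation as Ro
YAW=-0.215
def go(x,y,z,yaw=YAW):
    "row numbers (shift/500mm, turn/2pi) to reach world mm pose, tool down, tool x along yaw"
    from bench import r
    s=r.sense();R=Ro.from_rotvec(s['orientation'])
    t=Ro.from_matrix(np.array([[np.cos(yaw),np.sin(yaw),0],[np.sin(yaw),-np.cos(yaw),0],[0,0,-1]]))
    d=R.inv().apply(np.array([x,y,z])/1000-s['tool_pos'])/.5
    print(np.round(d,4),np.round((R.inv()*t).as_rotvec()/2/np.pi,4))
E
python3 -c "
from h import *
go(528,-283,200)"
```

```text
[ 0.8561 -0.4118  0.0292] [-0.     -0.      0.0792]
```

```bash
python3 -m pendant '[[[255,0.856,-0.412,0.028,0,0,0.0792],[255,0.856,-0.412,0.028,0,0,0.0792],[255,0.856,-0.412,0.028,0,0,0.0792],[255,0.856,-0.412,0.028,0,0,0.0792],[255,0.856,-0.412,0.028,0,0,0.0792],[255,0.856,-0.412,0.028,0,0,0.0792],[255,0.856,-0.412,0.028,0,0,0.0792],[255,0.856,-0.412,0.028,0,0,0.0792]]]' 20; python3 -c "
from h import *
go(529,-277,47)"
```

```text
clock: 2.4
tool_pos: [0.5298, -0.2809, 0.2006]
orientation: [-3.124, 0.334, -0.001]
wrist_force: [-1.0, 0.1, -0.4]
opening: 0.152
gripper_force: 0.0
[-0.0033 -0.0072  0.3073] [-0.     -0.0001  0.0003]
```

```bash
python3 -m pendant '[[[255,0,-0.003,0.1,0,0,0],[255,0,-0.003,0.2,0,0,0],[255,0,-0.003,0.28,0,0,0],[255,0,-0.003,0.308,0,0,0],[255,0,-0.003,0.308,0,0,0]]]'; python3 - <<'E'
from h import *
from bench import r
p=r.read_camera('top');measure(p)
cv2.imwrite('pics/top2.png',cv2.resize(p['image'][100:280,220:420,::-1],None,fx=4,fy=4)[:600])
E
```

```text
clock: 3.02
tool_pos: [0.5282, -0.2814, 0.0465]
orientation: [-3.123, 0.337, 0.001]
wrist_force: [0.9, -0.2, 0.4]
opening: 0.004
gripper_force: 0.0
green z pct [0.0515 0.0532 0.0545 0.0601 0.0745 0.0763]
body top (array([ 551.3, -169.6]), array([ 89.1, 100.8]), -0.2575, 1434)
green all (array([ 532.1, -141. ]), array([100.3, 157.9]), -0.7225, 3036)
fence top z 0.0563276321890516 (array([532.7, -72.1]), array([64.9,  9.9]), -0.2293, 165)
housing (array([nan, nan]), array([nan,  0.]), nan, 30808)
```

View pics/top2.png

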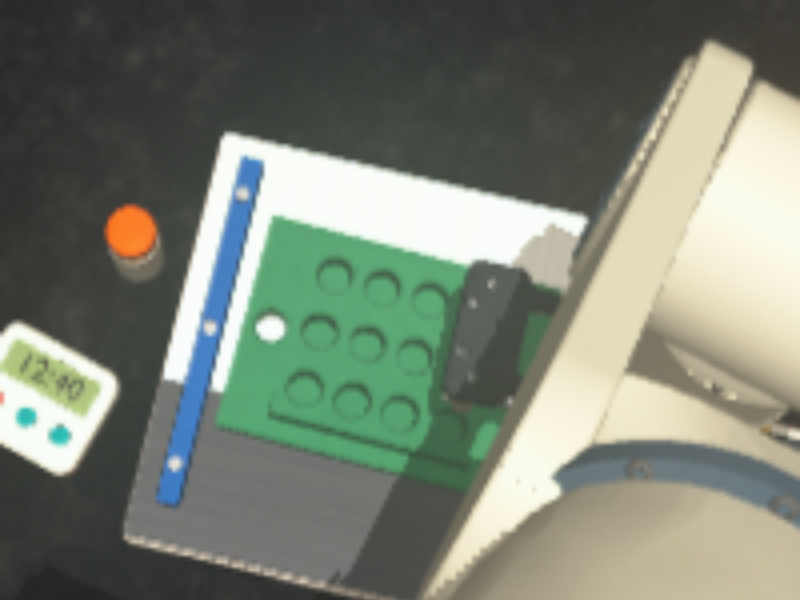

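The block is clear of the fence by roughly 5–10 mm. The left edge runs from about (270,215) to (217,425) in the crop. I'll push toward the fence.

```bash
python3 -m pendant '[[[255,0,-0.02,0,0,0,0],[255,0,-0.036,0,0,0,0],[255,0,-0.044,0,0,0,0],[255,0,-0.048,0,0,0,0],[255,0,-0.052,0,0,0,0]]]'
```

```text
clock: 3.7
tool_pos: [0.5339, -0.256, 0.0467]
orientation: [3.123, -0.337, 0.0]
wrist_force: [0.2, -0.3, 0.4]
opening: 0.007
gripper_force: 0.0
```

```bash
python3 -m pendant '[[[255,0,-0.004,0,0,0,0],[255,0,-0.008,0,0,0,0],[255,0,-0.012,0,0,0,0],[255,0,-0.012,0,0,0,0]]]'
```

```text
clock: 4.2
tool_pos: [0.5352, -0.2502, 0.0466]
orientation: [3.123, -0.337, 0.0]
wrist_force: [-0.0, 0.2, -0.5]
opening: 0.006
gripper_force: 0.4
```

```bash
python3 -m pendant '[[[255,0,-0.004,0,0,0,0],[255,0,-0.008,0,0,0,0],[255,0,-0.012,0,0,0,0],[255,0,-0.012,0,0,0,0]]]';python3 - <<'E'
from h import *
from bench import r
p=r.read_camera('top');measure(p)
p=r.read_camera('side')
cv2.imwrite('pics/side3.png',cv2.resize(p['image'][170:290,200:380,::-1],None,fx=4,fy=4))
E
```

```text
clock: 4.7
tool_pos: [0.5363, -0.2441, 0.0466]
orientation: [-3.123, 0.337, 0.0]
wrist_force: [0.7, -1.3, 0.3]
opening: 0.007
gripper_force: 0.2
green z pct [0.0508 0.053  0.054  0.0576 0.0741 0.076 ]
body top (array([ 526.6, -128.6]), array([152.9,  49. ]), -0.2021, 792)
green all (array([ 529.8, -117. ]), array([162.7,  82.8]), 0.6475, 1952)
fence top z 0.05665866631176675 (array([531.2, -72.2]), array([62.3, 10.7]), -0.2334, 159)
housing (array([ 540.7, -244.6]), array([398.9, 365.8]), -0.2324, 28693)
```

View pics/side3.png

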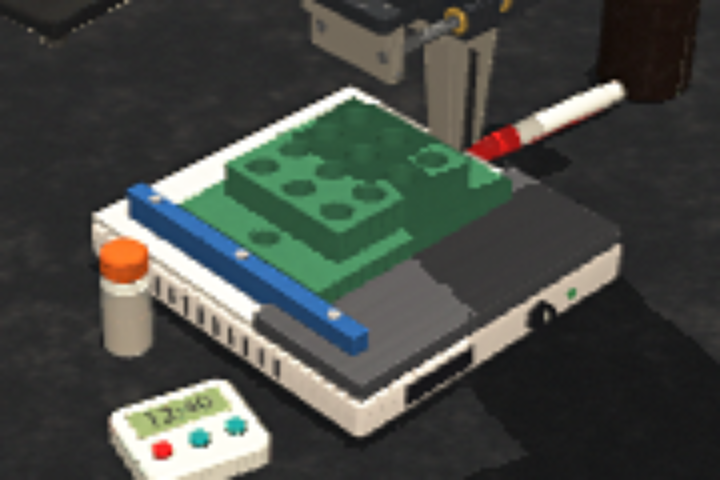

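The side crop shows the fingers at about (455,100) just behind the block's right edge, with little or no contact yet. I'll keep pushing.

```bash
python3 -m pendant '[[[255,0,-0.004,0,0,0,0],[255,0,-0.008,0,0,0,0],[255,0,-0.012,0,0,0,0]]]';python3 -m pendant '[[[255,0,-0.004,0,0,0,0],[255,0,-0.008,0,0,0,0]]]'
```

```text
clock: 5.18
tool_pos: [0.5361, -0.2424, 0.0467]
orientation: [3.118, -0.332, -0.002]
wrist_force: [-11.8, -30.5, -0.4]
opening: 0.006
gripper_force: 15.9
clock: 5.42
tool_pos: [0.5363, -0.242, 0.0469]
orientation: [3.113, -0.329, -0.002]
wrist_force: [-18.0, -49.5, -0.5]
opening: 0.008
gripper_force: 26.0
```

```bash
python3 -m pendant '[[[255,0,0.03,0,0,0,0],[255,0,0.06,0,0,0,0],[255,0,0.06,0,0,0,0]]]';python3 - <<'E'
from h import *
from bench import r
p=r.read_camera('top');measure(p)
cv2.imwrite('pics/top4.png',cv2.resize(p['image'][110:260,240:380,::-1],None,fx=4,fy=4))
for c in['top','side']:
    p=r.read_camera(c)
    for n in ['tube_block','hole_left','hole_right','pin_left','fence']: print(c,n,[(round(d['conf'],2),np.round(d['location'],4).tolist()) for d in r.mark_of(p,n)[:1]])
E
```

```text
clock: 5.8
tool_pos: [0.532, -0.2644, 0.0466]
orientation: [-3.123, 0.339, -0.0]
wrist_force: [0.1, -0.6, -0.7]
opening: 0.007
gripper_force: 0.0
green z pct [0.0514 0.0531 0.0545 0.0593 0.0744 0.0762]
body top (array([ 527.2, -140.1]), array([147.5,  71.1]), 0.6229, 1214)
green all (array([ 531. , -126.6]), array([ 94.6, 158.4]), -0.7506, 2709)
fence top z 0.05654545318918889 (array([530.8, -72. ]), array([62. , 10.1]), -0.2446, 153)
housing (array([ 536.8, -261.3]), array([396.2, 400.5]), -0.2514, 29936)
top tube_block [(0.77, [0.5503, -0.1574, 0.0434])]
top hole_left [(0.61, [0.5692, -0.1003, 0.0419])]
top hole_right [(0.66, [0.5382, -0.2196, 0.0399])]
top pin_left [(0.98, [0.5875, -0.1012, 0.041])]
top fence [(0.7, [0.5643, -0.0815, 0.0549])]
side tube_block [(0.85, [0.5558, -0.1604, 0.0417])]
side hole_left [(0.57, [0.5685, -0.0972, 0.0393])]
side hole_right [(0.74, [0.5419, -0.2127, 0.0438])]
side pin_left [(0.56, [0.5923, -0.1059, 0.0423])]
side fence [(0.96, [0.5683, -0.0847, 0.0542])]
```

View pics/top4.png

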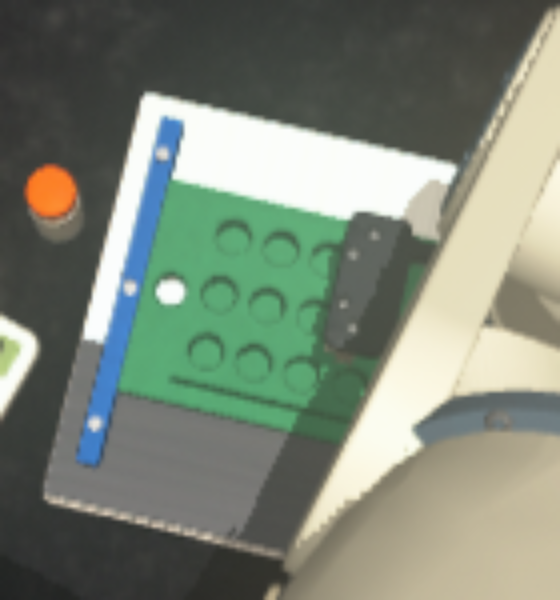

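The block now lies flush along the fence face, from about (180,180) to (118,395) in the crop. It still needs about 22 mm in x, so I'll lift and go round to the front with the fingers half open.

```bash
python3 -m pendant '[[[255,0,0,-0.08,0,0,0],[255,0,0,-0.16,0,0,0],[255,0,0,-0.16,0,0,0]]]'; python3 -c "
from h import *
go(469,-142,126)
go(469,-142,47)"
```

```text
clock: 6.82
tool_pos: [0.5341, -0.2649, 0.1298]
orientation: [3.122, -0.337, 0.008]
wrist_force: [-0.2, -0.2, 0.3]
opening: 0.01
gripper_force: 0.0
[-0.1796 -0.2123  0.0062] [ 0.0002 -0.0009  0.    ]
[-0.1805 -0.2126  0.1642] [ 0.0002 -0.0009  0.    ]
```

```bash
python3 -m pendant '[[[80,-0.09,-0.106,0,0,0,0],[80,-0.18,-0.212,0,0,0,0],[80,-0.18,-0.212,0,0,0,0],[80,-0.18,-0.212,0.08,0,0,0],[80,-0.18,-0.212,0.16,0,0,0],[80,-0.18,-0.212,0.16,0,0,0]]]'; python3 -c "
from h import *
go(469,-142,47)"
```

```text
clock: 7.58
tool_pos: [0.4664, -0.1413, 0.0445]
orientation: [-3.123, 0.337, 0.003]
wrist_force: [0.2, 0.0, -0.4]
opening: 0.634
gripper_force: 0.0
[ 0.0054  0.0003 -0.0051] [-0.      0.0003  0.    ]
```

```bash
python3 -m pendant '[[[80,0.01,0,-0.004,0,0,0],[80,0.024,0,-0.004,0,0,0],[80,0.036,0,-0.004,0,0,0],[80,0.044,0,-0.004,0,0,0],[80,0.05,0,-0.004,0,0,0],[80,0.056,0,-0.004,0,0,0]]]';python3 -m pendant '[[[80,0.006,0,0,0,0,0],[80,0.012,0,0,0,0,0],[80,0.016,0,0,0,0,0]]]'
```

```text
clock: 8.32
tool_pos: [0.4927, -0.1469, 0.0483]
orientation: [-3.123, 0.337, 0.005]
wrist_force: [-5.5, -0.2, 2.9]
opening: 0.688
gripper_force: 2.4
clock: 8.7
tool_pos: [0.5012, -0.1488, 0.0484]
orientation: [-3.123, 0.337, 0.002]
wrist_force: [-3.1, -1.3, 0.6]
opening: 0.692
gripper_force: 1.8
```

```bash
python3 -m pendant '[[[80,0.004,0,0,0,0,0],[80,0.008,0,0,0,0,0],[80,0.01,0,0,0,0,0]]]';python3 - <<'E'
from h import *
from bench import r
for c in['top','side']:
    p=r.read_camera(c);measure(p)
    for n in ['tube_block','hole_left','hole_right','pin_left']: print(c,n,[(round(d['conf'],2),np.round(d['location'],4).tolist()) for d in r.mark_of(p,n)[:1]])
cv2.imwrite('pics/side5.png',cv2.resize(p['image'][170:290,200:380,::-1],None,fx=4,fy=4))
E
```

```text
clock: 9.07
tool_pos: [0.507, -0.1499, 0.0485]
orientation: [-3.123, 0.337, -0.0]
wrist_force: [-2.8, -1.2, -0.8]
opening: 0.687
gripper_force: 1.4
green z pct [0.0158 0.0167 0.0174 0.0189 0.0208 0.0216]
body top (array([513.9,  -4.5]), array([3.8, 2.3]), -0.0568, 6)
green all (array([513.9,  -4.5]), array([3.8, 2.3]), -0.0568, 6)
  return np.nanmean(a, axis, out=out, keepdims=keepdims)
Traceback (most recent call last):
  File "h.py", line 23, in measure
    zf=np.nanpercentile(z[b],90);print('fence top z',zf,rect(W,b&(z>zf-.006)))
                                                        ~~~~^^^^^^^^^^^^^^^^^
  File "h.py", line 8, in rect
    n,l,s,c=cv2.connectedComponentsWithStats(m);k=1+np.argmax(s[1:,4])
                                                    ~~~~~~~~~^^^^^^^^^
ValueError: attempt to get argmax of an empty sequence
```

```bash
python3 -m pendant '[[[80,0.003,0,0,0,0,0],[80,0.006,0,0,0,0,0]]]';python3 -m pendant '[[[80,0.003,0,0,0,0,0],[80,0.005,0,0,0,0,0]]]'; python3 - <<'E'
from h import *
from bench import r
p=r.read_camera('side')
for n in ['tube_block','hole_left','hole_right','pin_left']: print(n,[(round(d['conf'],2),np.round(d['location'],4).tolist()) for d in r.mark_of(p,n)[:1]])
cv2.imwrite('pics/side5.png',cv2.resize(p['image'][170:290,200:380,::-1],None,fx=4,fy=4))
E
```

```text
clock: 9.38
tool_pos: [0.5098, -0.1505, 0.0486]
orientation: [-3.123, 0.337, -0.0]
wrist_force: [-3.0, -2.1, -0.6]
opening: 0.685
gripper_force: 1.4
clock: 9.62
tool_pos: [0.5133, -0.1512, 0.0489]
orientation: [3.123, -0.337, 0.003]
wrist_force: [-0.5, 0.1, 0.4]
opening: 0.686
gripper_force: 0.0
tube_block [(0.94, [0.5811, -0.1632, 0.0348])]
hole_left [(0.6, [0.5933, -0.1039, 0.0348])]
hole_right [(0.92, [0.5668, -0.22, 0.036])]
pin_left [(0.83, [0.5922, -0.1047, 0.0399])]
```

View pics/side5.png

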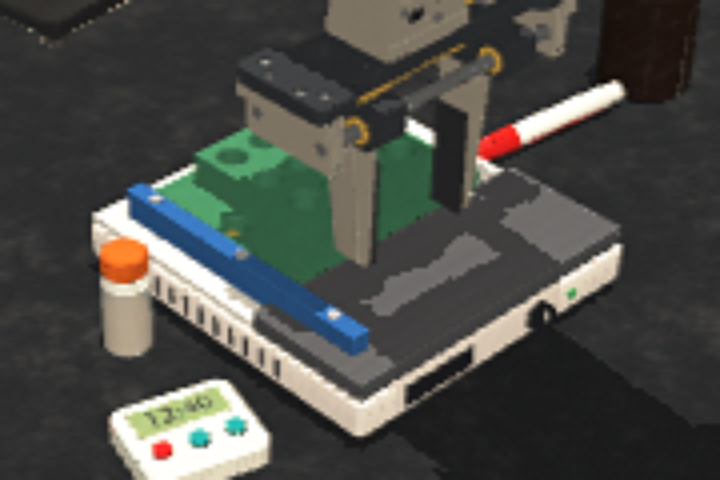

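The block has dropped: its marks read z ≈ 35 mm, and the brass pin shows in the left hole at about (232,235). I'll back off, lift clear and verify.

```bash
python3 -m pendant '[[[80,-0.02,0,0,0,0,0],[80,-0.05,0,0,0,0,0],[80,-0.05,0,-0.1,0,0,0],[80,-0.05,0,-0.2,0,0,0],[80,-0.05,0,-0.3,0,0,0],[80,-0.1,0.1,-0.34,0,0,0],[80,-0.15,0.2,-0.34,0,0,0],[80,-0.15,0.3,-0.34,0,0,0]]]';python3 -m pendant '[[[80,-0.0,0.1,0,0,0,0],[80,-0.0,0.2,0,0,0,0],[80,-0.0,0.2,0,0,0,0],[80,-0.0,0.2,0,0,0,0]]]'; python3 - <<'E'
from h import *
from bench import r
for c in['top','side']:
    p=r.read_camera(c)
    for n in ['tube_block','hole_left','hole_right','pin_left','pin_right','vial','bottle_small','cup','red_marker','bench_timer']: print(c,n,[(round(d['conf'],2),np.round(d['location'],4).tolist()) for d in r.mark_of(p,n)[:1]])
    if c=='top':
        cv2.imwrite('pics/top6.png',cv2.resize(p['image'][110:260,240:390,::-1],None,fx=4,fy=4));measure(p)
E
```

```text
clock: 10.88
tool_pos: [0.4042, -0.2817, 0.2189]
orientation: [-3.123, 0.336, 0.0]
wrist_force: [1.1, -0.1, 0.3]
opening: 0.687
gripper_force: 0.0
clock: 11.38
tool_pos: [0.3848, -0.3782, 0.2181]
orientation: [-3.122, 0.338, 0.001]
wrist_force: [-0.1, 0.3, -0.7]
opening: 0.686
gripper_force: 0.0
top tube_block [(0.72, [0.5769, -0.164, 0.0351])]
top hole_left [(0.88, [0.595, -0.1036, 0.0386])]
top hole_right [(0.76, [0.5685, -0.2248, 0.0358])]
top pin_left [(0.69, [0.5904, -0.1015, 0.0419])]
top pin_right [(0.63, [0.5659, -0.2257, 0.0438])]
top vial [(0.66, [0.6193, -0.0363, 0.0035])]
top bottle_small [(0.76, [0.5071, -0.44, -0.0038])]
top cup [(0.53, [0.3784, -0.4101, -0.0003])]
top red_marker [(0.56, [0.5276, -0.3389, -0.005])]
top bench_timer [(0.68, [0.5361, 0.0108, -0.0033])]
green z pct [0.0451 0.0469 0.0482 0.0526 0.0682 0.0702]
body top (array([nan, nan]), array([0., 0.]), 0.0, 1675)
green all (array([nan, nan]), array([0., 0.]), 0.0, 3907)
fence top z 0.056229543312760755 (array([531.6, -71.2]), array([63.3,  8.9]), -0.2697, 175)
housing (array([ 546.2, -161.4]), array([224.9, 198.1]), -0.2442, 10422)
side tube_block [(0.74, [0.5766, -0.1628, 0.035])]
side hole_left [(0.86, [0.5933, -0.1043, 0.0316])]
side hole_right [(0.67, [0.5634, -0.2215, 0.0367])]
side pin_left [(0.21, [0.5791, -0.1649, 0.0346])]
side pin_right [(0.74, [0.5648, -0.223, 0.0461])]
side vial [(0.57, [0.6178, -0.0403, 0.003])]
side bottle_small [(0.78, [0.5065, -0.4423, 0.001])]
side cup [(0.64, [0.376, -0.4178, 0.0016])]
side red_marker [(0.68, [0.5336, -0.3384, 0.0008])]
side bench_timer [(0.58, [0.5376, 0.0136, 0.0023])]
```

View pics/top6.png

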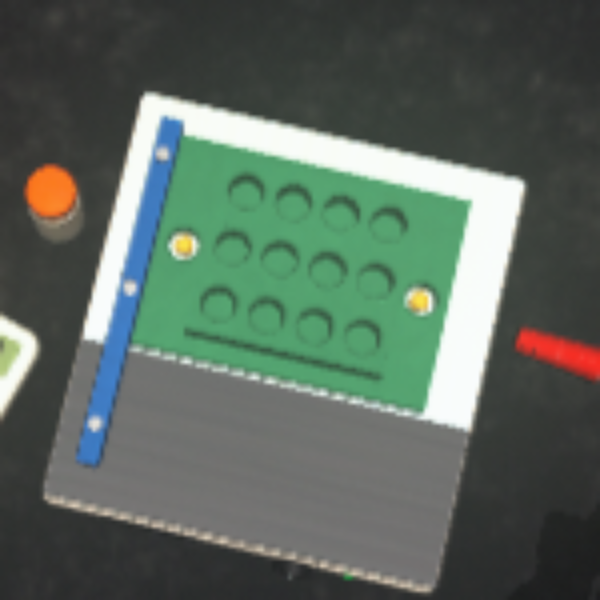

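Both brass pins show inside their holes, at (183,245) and (420,300). There is an even gap to the ledge, the green heights are all 6 mm lower than before, and the bystanders haven't moved.

```bash
python3 -c "
from bench import r
print(r.close_job())"
```

```text
the job is handed in; nothing more can be done
None
```

The tube block is seated flat on the bed with both holes over their pins; it was only pushed, the bystanders show no movement beyond camera error, and the job was handed in at about 11.5 s. The push against the fence peaked at roughly 53 N at the wrist, through the fingertips, against the 120 N limit.

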